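Swap the quick-release handle from the vise to the blade in the bench block

TASK

Squeeze in the release button on the side of the wooden tool handle that is clipped onto the blade in the red vise and, keeping it held in, pull the handle straight up off the tang. Still holding the button in, slide the handle gently down over the bare tang that stands up from the wooden block until you feel it come fully home, then let go so that the button springs out and the handle stays clipped there upright. Never yank the handle against its catch or ram it down, and do not disturb the other things on the bench.

Things in the scene. Friction and masses are not known exactly. Their poses are not given: they have to be found in the camera images.
- handle: Dark wooden tool handle, upright: 34 mm (x) by 30 mm (y) by 95 mm tall (z up), steel band at the foot, 0.14 kg (varies 0.8 to 1.3 times). Origin: centre of its underside. Button on its +y side; the -y side is plain, so a gripper closing along the handle's y from above, level with the button, squeezes it flush. Catch and tangs stand up to 25 N.
- handle_mouth (a point): Centre of the cavity's mouth in the handle's underside (same point as the handle's origin, same axes). The cavity is flat: 20.4 mm (x) by 10.4 mm (y), 50 mm deep. Inside, a tooth moved by the button catches in a window of the tang: button fully in (over 5 mm), the handle slides freely; button out, it is locked, with 2 mm of play up and down.
- button_face (a point): Centre of the outer face of the steel release button, 18 by 18 mm, on the handle's +y side, 60 mm above its underside (35 mm below its top), 5.5 mm proud of the wood when out.
- button (a joint): Travel of the release button: 0 fully out (latched), 0.0055 m fully in, flush (free). Its spring pushes back with 10 N when out and 16 N when fully in, so squeeze with about 20 to 28 N of grip. If the handle is on a tang but not fully home, the button cannot come out: it stays more than 2 mm in.
- vise: Red steel bench vise, fixed to the bench, 78 mm wide (x), 215 mm long (y), jaw tops 95 mm high. Origin: on the bench, under the centre of the tang that it holds. At the start the handle sits on that tang, on a bolster 108 mm above the bench, its axes parallel to the vise's. The tang rises 46 mm above the bolster, 18 mm wide (x), 8 mm thick (y).
- block: Wooden block, fixed to the bench, 95 by 95 mm, 58 mm high, on a 120 mm base plate. Origin: centre of its underside, on the bench; z up. A second blade stands in a slot in its middle, its bare tang pointing up exactly on the block's centre line.
- slot (a point): Centre of the block's top face, 58 mm above the bench (axes as the block). The bare tang above it: 18 mm wide (x), 8 mm thick (y), round-edged tip, 46 mm tall above its bolster (30 by 24 mm). The bolster's top, a stiff sprung rubber washer (yields 1.5 mm at 10 N) on which the handle must rest, lies 12 to 44 mm above this point: different each time, not measured, so feel for the stop.
- tang_axis (a point): Point on the bare tang's centre line, 150 mm above the bench, a little above its highest possible tip; the tip lies 116 to 148 mm above the bench, unmeasured. Axes as the block. The tang has the same window on both faces, so the handle fits either way round (its y along this y or opposite), with 1.2 mm of clearance on every side.
- hammer: Hammer lying on the bench; leave it alone.
- wrench: Steel wrench lying on the bench; leave it alone.
- oil: White oil bottle, 44 mm across and 110 mm high, standing; leave it alone.
- cup: White cup, 72 mm across and 85 mm high, standing; leave it alone.
- plain_handle: Turned pale wooden handle without a button, 28 mm across and 100 mm high, standing upright between vise and block; leave it alone.
- scale_a: Flat wooden slab, 110 by 32 by 8 mm, lying on the bench; leave it alone.
Not all that is in view belongs to the job. What is shaped like the handle but yellow is not meant.

How it is judged:
On the way:
1. the handle is off the vise's tang, more than 55 mm above where it sat (z of handle in the frame of vise above 0.163 m), for 0.1 s.
At the end, for the whole second after the job is handed in: The handle is upright (within 0.12 rad) over the block's tang, within 5 mm of the block's centre line sideways, its underside 66 to 105 mm above the bench, its button sprung out again (less than 1.5 mm in, which only happens when it is fully home and latched), let go and at rest (horizontal distance between handle and block below 0.005 m and z of handle in the frame of block between 0.066 and 0.105 m and angle between handle's own z axis and vertical below 0.12 rad and value of joint button below 0.0015 m and linear speed of handle below 0.02 m/s and contact force between the fingers and handle below 0.05 N); the robot touches nothing.
It fails at once if the handle, its catch or the vise's tang is strained with more than 25 N (contact force between handle and vise above 25 N).
It fails at once if the handle is rammed against the block's tang with more than 25 N (contact force between handle and block above 25 N).
It fails at once if one of the other things on the bench (hammer, wrench, oil bottle, cup, plain handle, wooden slab) is moved by more than 30 mm (distance of any of hammer, wrench, oil, cup, plain_handle, scale_a from where it was at the start of the episode above 0.03 m).
It also fails if it takes over 58 s, if anything falls off the work surface, if the arm or the gripper's body presses on something with over 40 N, if the wrist force passes 120 N, or if a joint passes its speed limit or range.

ROBOT

A 6-joint arm with a two-finger parallel gripper is mounted at the origin on the work surface. World frame = base frame: x ahead of the robot, y to its left, z up, the work surface at z = 0. Lengths are in m, angles in rad, forces in N, time in s.
With the tool pointing down it reaches from about 0.325 to 0.775 m from the base axis. Payload 5.5 kg.
Tool frame: the origin (TCP) lies at the very end of the fingers, on their centre line; the grasp point (between the pads) lies 19 mm behind it (manip.grip_depth is the distance from the TCP to the grasp point, in m); z points along the fingers, y is the direction in which the jaws open and shut (so a half turn about z gives the same grasp; the last joint's range is limited). The gripper opens to 88 mm and grips with 3 to 60 N. Pads are 20 mm wide; open, the fingers measure 115 mm over their backs; the gripper's body (75 mm by 178 mm) begins 61 mm behind the grasp point.
Start: joints at [1.095, 0.091, 1.231, -0, 1.82, -0.057], TCP at [0.244, 0.548, 0.223] pointing down, gripper open.
Joint ranges: [-2.87, 2.87], [-0.86, 2.18], [0.17, 2.46], [-1.51, 4.65], [0.06, 2.69], [-2.65, 2.65]. Speed limits (rad/s): [2.57, 2.57, 3.01, 3.14, 3.14, 3.14].

INTERFACE

Orientations are given as [roll, pitch, yaw] about the fixed x, y, z axes, in that order (R = Rz(yaw) Ry(pitch) Rx(roll)).
In Python, from cell import manip, hand, planner, sensors, read_camera, workorder, nets gives the robot as it stands. Calls block until the motion is done:
- manip.move_pose(position, orientation): joint-space move of the TCP to a pose.
- manip.move_l(position, attitude=None, speed=0.15): straight line of the TCP; attitude=None keeps the orientation; speed is the mean speed in m/s.
- manip.move_joints(angles): joint-space move.
- hand.open_gripper() and hand.grab(): open the fingers fully, or close them until they stop; the grip force is fixed at half the most.
- manip.sleep(seconds).
- planner.ik(position, orientation): joint angles nearest the present ones, or None.
- sensors.get_obs(): the state.
- read_camera(name): name is "scene" or "top" or "wrist"; returns a dict with "image" (400x640x3 uint8, red, green, blue), "K" (3x3 intrinsics, pixels), "k1" (the pictures are not rectified: a ray, as slopes to the right and down, at radius r is drawn at 1 + k1 r^2 times it, then the intrinsics apply), "rvec" (rotation vector, rad) and "tvec" (3), from world to camera coordinates, as OpenCV has them; the wrist camera has in their place "hand_eye" (4x4, takes a point from camera to tool coordinates, whose origin is the TCP and whose axes are the flange's). Camera axes: x right, y down, z forward; pixel columns grow to the right and rows downward; lengths in m; the calibration is good to about 2 mm. A picture is of the moment at which its call begins: read the wrist's pose just before it. There is no depth.
A pose or a line that the arm cannot do raises manip.IKError and nothing moves.
- workorder.hand_in(): hands the job in, once; it reports no verdict.
Trained networks look in a picture, given as the dict that the camera call returned (one of the last four; its "shot" number tells which), for a name from the list of things; names that differ only in an ending like _2 or _b are one class to them, and where a whole thing is asked for, a point or a joint stands for the part that bears it (a point fixed in the world has none). Each returns a list of dicts, best first, with "confidence" (0 to 1); they miss things now and then, are a little off and sometimes report something else, mostly with a low value. They report only what shows in the picture. A call takes as long as a camera call. They do not tell look-alikes from the thing itself.
- nets.search_frame(picture, thing): "point" ([row, column] in pixels, amid what is visible of it).
- nets.tip_of(picture, thing): "point" ([row, column] in pixels: a listed point, or the origin of a listed thing).
The state is a dict: "clock": time; "joints": joint angles; "qd": joint speeds; "joint_efforts": joint torques, N m; "ee_pos": TCP position; "tool_rot": TCP orientation; "wrist_force": force on the tool from outside, world axes, zero at the start; "moment": the same for the moment, N m; "gripper_width": finger opening in m.
Only numpy, scipy, OpenCV 4.12 (cv2) and the standard library are available. Lean on these libraries where they do the work, as an engineer would, in place of code of your own. Each camera call takes 0.05 s, during which the arm holds its last target.

## Working session

There is one attempt and no reset: what is moved stays moved. The work goes in short steps, each a Python script; the robot and the scene stay as the last script left them, time stands still between calls to the robot, and variables do not carry over. Pictures are saved under pics/ and viewed, and the job is handed in when it is done.

```bash
ls; mkdir -p pics
cat > h.py <<'E'
import numpy as np, cv2
from cell import manip, hand, planner, sensors, read_camera, workorder, nets
def save(p,name): cv2.imwrite('pics/'+name, cv2.cvtColor(p['image'],cv2.COLOR_RGB2BGR))
def ray(p,rc,T=None):
    r,c=rc; K=np.array(p['K']); u=(c-K[0,2])/K[0,0]; v=(r-K[1,2])/K[1,1]
    rd=np.hypot(u,v); x=rd
    for _ in range(30): x=rd/(1+p['k1']*x*x)
    s=x/rd if rd>0 else 1
    d=np.array([u*s,v*s,1.])
    if T is None:
        R=cv2.Rodrigues(np.array(p['rvec'],float))[0]; t=np.array(p['tvec'],float).ravel()
        o=-R.T@t; d=R.T@d
    else: o=T[:3,3]; d=T[:3,:3]@d
    return o,d/np.linalg.norm(d)
def atz(p,rc,z,T=None):
    o,d=ray(p,rc,T); return o+d*(z-o[2])/d[2]
def tri(rays):
    A=0;b=0
    for o,d in rays:
        P=np.eye(3)-np.outer(d,d);A=A+P;b=b+P@o
    X=np.linalg.solve(A,b)
    return X,[np.linalg.norm((np.eye(3)-np.outer(d,d))@(X-o)) for o,d in rays]
def rpy(o):
    from scipy.spatial.transform import Rotation as R
    return R.from_euler('xyz',o).as_matrix()
def proj(p,X,T=None):
    X=np.asarray(X,float)
    if T is None:
        R=cv2.Rodrigues(np.array(p['rvec'],float))[0]; q=R@X+np.array(p['tvec'],float).ravel()
    else: q=T[:3,:3].T@(X-T[:3,3])
    u=q[:2]/q[2]; u=u*(1+p['k1']*(u@u)); K=np.array(p['K'])
    return np.array([u[1]*K[1,1]+K[1,2],u[0]*K[0,0]+K[0,2]])
def wrist():
    o=sensors.get_obs(); p=read_camera('wrist'); T=np.eye(4); T[:3,:3]=rpy(o['tool_rot']); T[:3,3]=o['ee_pos']
    return p, T@np.array(p['hand_eye'])
E
cat > a.py <<'E'
from h import *
print(sensors.get_obs())
for n in ['scene','top']:
    p=read_camera(n); save(p,n+'0.png'); print(n,p['K'],p['k1'],p['rvec'],p['tvec'])
    for t in ['handle','handle_mouth','button_face','vise','block','slot','tang_axis','plain_handle']:
        f='tip_of'
        for f in ['search_frame','tip_of']:
            r=getattr(nets,f)(p,t)
            print(t,f,[(np.round(x['point'],1).tolist(),round(x['confidence'],2)) for x in r[:3]])
print(sensors.get_obs()['clock'])
E
python3 a.py
```

```text
pics
{'clock': 0.0, 'joints': array([ 1.09529480e+00,  9.18376525e-02,  1.23190075e+00, -1.47285289e-05,
        1.81976883e+00, -5.66651011e-02]), 'qd': array([ 0.00024669, -0.00018066, -0.00018691, -0.00010714, -0.00023992,
        0.00098541]), 'joint_efforts': array([-2.12089282e-03, -4.46472108e+01, -4.06429768e+01,  6.95300382e-02,
        2.99391348e-02, -1.10195731e-04]), 'ee_pos': array([0.24387041, 0.5478807 , 0.22151117]), 'tool_rot': array([-3.13968034e+00, -9.41732439e-05,  2.72275253e+00]), 'wrist_force': array([ 0.09187846, -0.6283094 , -0.05339664]), 'moment': array([ 0.03246076, -0.01481267,  0.01014674]), 'gripper_width': 0.08807598083933552}
scene [[408.92154853   0.         320.85896866]
 [  0.         408.92154853 194.66235794]
 [  0.           0.           1.        ]] -0.009699078560570661 [ 1.992497    1.45198455 -0.57233962] [-0.16795895 -0.2695316   1.52515889]
handle search_frame [([169.7, 373.9], 0.96), ([161.6, 352.1], 0.87), ([232.3, 392.4], 0.87)]
handle tip_of [([239.3, 395.1], 0.84), ([181.8, 371.2], 0.76), ([172.8, 389.1], 0.71)]
handle_mouth search_
[... 1172 characters left out ...]
 0.73), ([255.3, 264.0], 0.69), ([200.7, 259.3], 0.6)]
handle_mouth tip_of [([247.6, 223.6], 0.63), ([164.9, 259.6], 0.62), ([257.4, 264.0], 0.57)]
button_face search_frame []
button_face tip_of []
vise search_frame [([207.7, 267.7], 0.63)]
vise tip_of [([209.2, 262.3], 0.84), ([148.7, 294.2], 0.23)]
block search_frame [([204.2, 366.6], 0.76)]
block tip_of [([203.8, 365.5], 0.7)]
slot search_frame [([201.9, 365.4], 0.72), ([207.6, 271.8], 0.28)]
slot tip_of [([200.0, 369.3], 0.89), ([197.3, 376.2], 0.18)]
tang_axis search_frame [([204.6, 369.0], 0.84)]
tang_axis tip_of [([196.0, 373.3], 0.57)]
plain_handle search_frame [([176.6, 319.8], 0.66)]
plain_handle tip_of [([178.8, 320.3], 0.56)]
1.7
```

View pics/scene0.png

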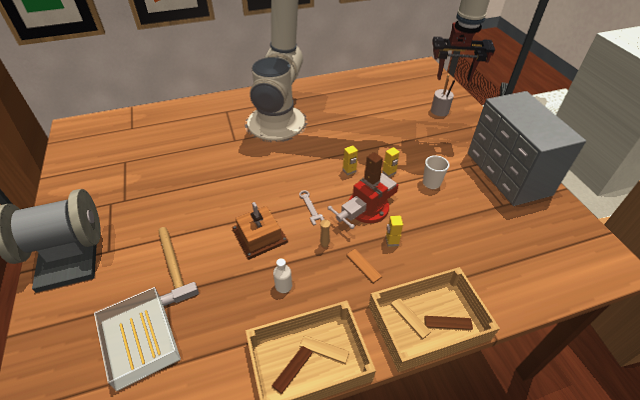

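View pics/top0.png

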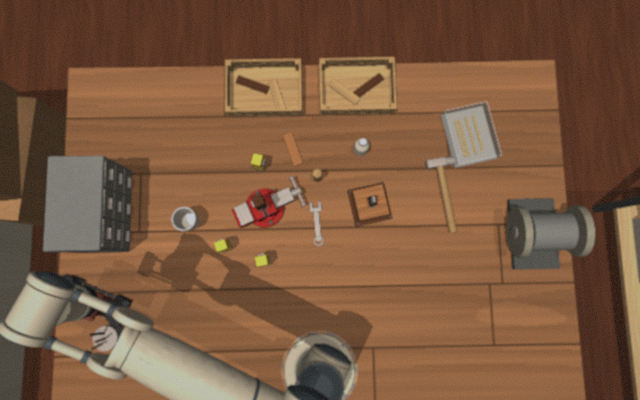

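```bash
python3 -c "
import cv2,numpy as np
a=cv2.imread('pics/scene0.png')[130:270,220:430];cv2.imwrite('pics/sc.png',cv2.resize(a,None,fx=3.8,fy=3.8,interpolation=2))
a=cv2.imread('pics/top0.png')[130:290,200:400];cv2.imwrite('pics/tc.png',cv2.resize(a,None,fx=3.7,fy=3.7,interpolation=2))"
```

```text
(no output)
```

View pics/sc.png

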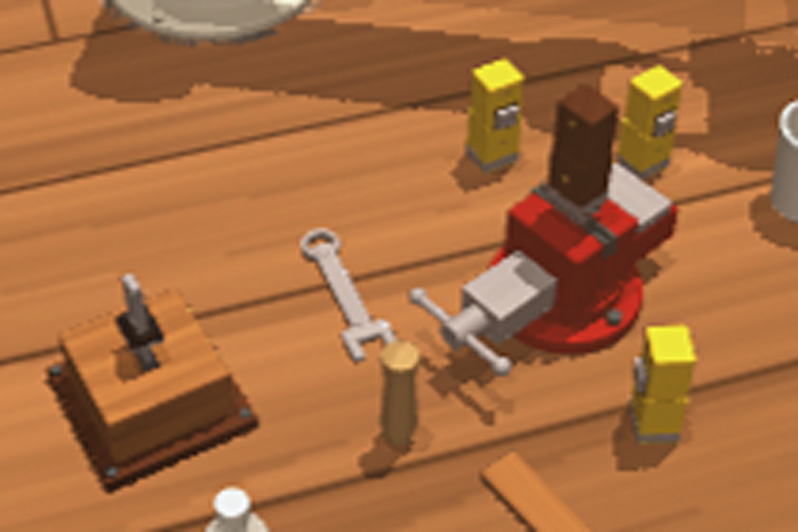

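View pics/tc.png

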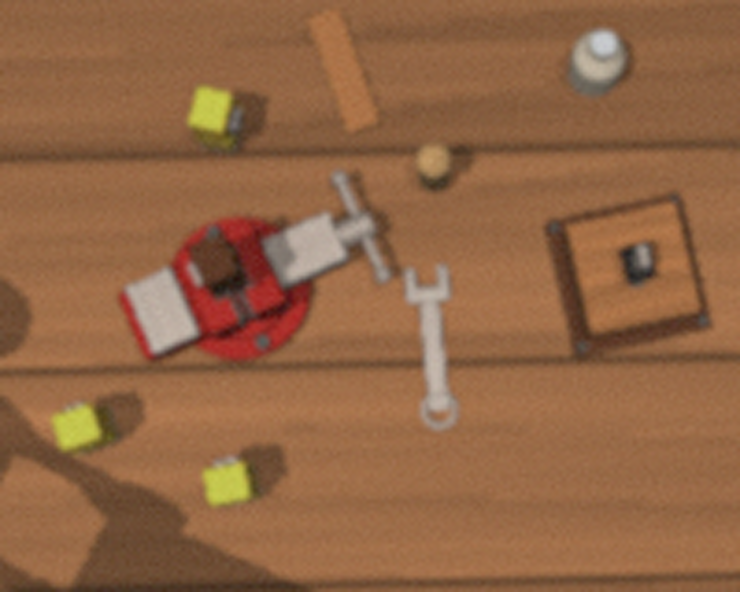

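The wanted handle is the brown one in the vise: scene (170, 374), top (201, 258). The look-alikes are the yellow handles at scene (160, 350), (161, 391) and (230, 394), and the plain pale handle at (230, 323). In the top view, the brown handle shows a grey button on its left side, facing away from the vise screw. The block's bare tang is at scene (215, 255). I'll locate both more precisely and look closer with the wrist camera.

```bash
cat > b.py <<'E'
from h import *
ps=read_camera('scene');pt=read_camera('top')
print('handle top',atz(pt,(200.8,257.6),.203), atz(ps,(130+105/3.8,220+585/3.8),.203))
print('block top',atz(pt,(130+268/3.7,200+635/3.7),.058))
print('tang',atz(pt,(130+255/3.7,200+643/3.7),.13))
print('tip/scene',atz(ps,(218,255.7),.058),atz(ps,(199.2,253.6),.15),atz(pt,(200,369.3),.058),atz(pt,(196,373.3),.15))
# block top corners in crop
for c in [(678,200),(705,322),(583,345),(552,230)]: print(atz(pt,(130+c[1]/3.7,200+c[0]/3.7),.01))
#vise axis pts
a=atz(pt,(130+310/3.7,200+160/3.7),.09);b=atz(pt,(130+230/3.7,200+350/3.7),.07);print('viseaxis',a,b,np.arctan2((a-b)[1],(a-b)[0]))
o=sensors.get_obs()
p,T=wrist(); save(p,'w0.png'); print(p['hand_eye'],p['K'],p['k1'])
E
python3 b.py
```

```text
handle top [0.49509071 0.16089884 0.203     ] [0.50051092 0.16153044 0.203     ]
block top [ 0.50130763 -0.17314087  0.058     ]
tang [ 0.5028567  -0.17191094  0.13      ]
tip/scene [ 0.48596445 -0.17037629  0.058     ] [ 0.50160058 -0.16876466  0.15      ] [ 0.50901295 -0.16625048  0.058     ] [ 0.50886839 -0.16851308  0.15      ]
[ 0.56543875 -0.21767765  0.01      ]
[ 0.4593469  -0.23665597  0.01      ]
[ 0.44186989 -0.13166101  0.01      ]
[ 0.54158278 -0.1081458   0.01      ]
viseaxis [0.47135461 0.21709694 0.09      ] [0.53653967 0.06311665 0.07      ] 1.9712548246525783
[[-8.88154340e-04 -9.68733601e-01 -2.48101636e-01  6.60733981e-02]
 [ 9.99999575e-01 -9.22149197e-04  2.08098193e-05  1.01800110e-03]
 [-2.48945895e-04 -2.48101512e-01  9.68734008e-01 -1.62553721e-01]
 [ 0.00000000e+00  0.00000000e+00  0.00000000e+00  1.00000000e+00]] [[317.89235979   0.         314.2267381 ]
 [  0.         317.89235979 204.21531333]
 [  0.           0.           1.        ]] -0.0648429315990828
```

View pics/w0.png

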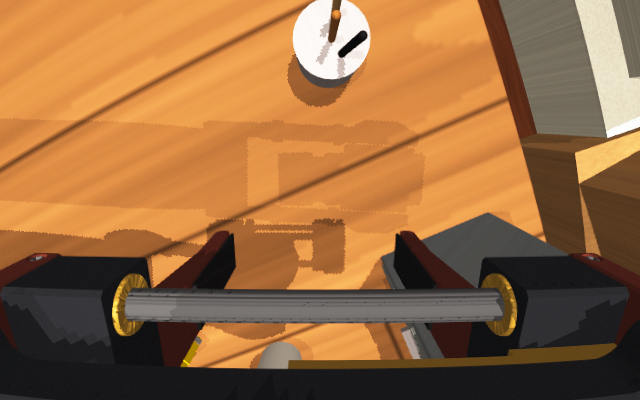

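```bash
cat > c.py <<'E'
from h import *
from math import pi
o=sensors.get_obs();print(o['clock'])
manip.move_pose([0.497,0.161,0.32],[pi,0,0.40])
o=sensors.get_obs();print(o['clock'],o['joints'],o['ee_pos'],o['tool_rot'],o['wrist_force'])
p,T=wrist(); save(p,'w1.png'); np.save('w1T.npy',T)
manip.move_pose([0.505,-0.17,0.28],[pi,0,0.216])
o=sensors.get_obs();print(o['clock'],o['joints'],o['ee_pos'],o['tool_rot'],o['wrist_force'])
p,T=wrist(); save(p,'w2.png'); np.save('w2T.npy',T)
E
python3 c.py
```

```text
1.85
3.575 [ 2.49196016e-01 -7.45062674e-02  1.22334274e+00  3.01938140e-04
  1.99314027e+00  1.41836027e+00] [0.49681636 0.16161563 0.31975485] [-3.14126207e+00  3.37787507e-04  4.01755835e-01] [ 0.5148806  -0.13415959  0.28842456]
4.8833 [-3.86874561e-01 -7.03345014e-02  1.29065991e+00  5.10277283e-04
  1.92088966e+00  9.66548307e-01] [ 0.50535584 -0.16899083  0.28028074] [-3.14141280e+00 -5.83047170e-04  2.17548515e-01] [0.63269289 1.3749976  0.22529624]
```

View pics/w1.png

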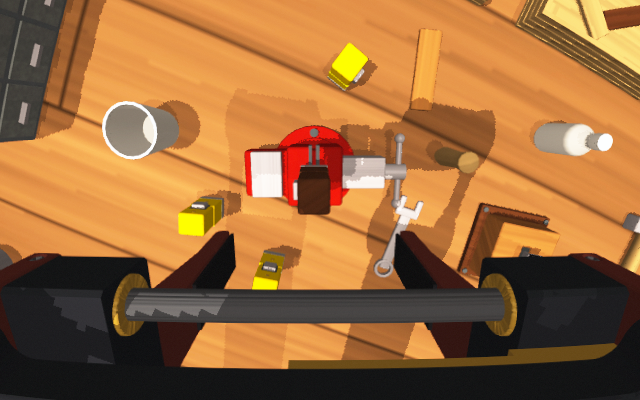

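View pics/w2.png

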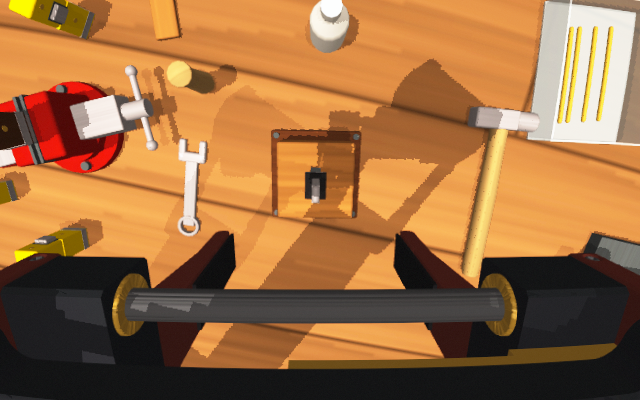

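The wrist views show the brown handle upright in the vise at (185, 315). The jaws look square to it, and the button is on the left. The block's tang is at (183, 316), with its wide side vertical in the picture. I'll zoom in on both.

```bash
python3 -c "
import cv2,numpy as np
a=cv2.imread('pics/w1.png')[120:230,235:395];cv2.imwrite('pics/w1c.png',cv2.resize(a,None,fx=5,fy=5,interpolation=2))
a=cv2.imread('pics/w2.png')[120:225,260:370];cv2.imwrite('pics/w2c.png',cv2.resize(a,None,fx=5.6,fy=5.6,interpolation=2))"
```

```text
(no output)
```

View pics/w1c.png

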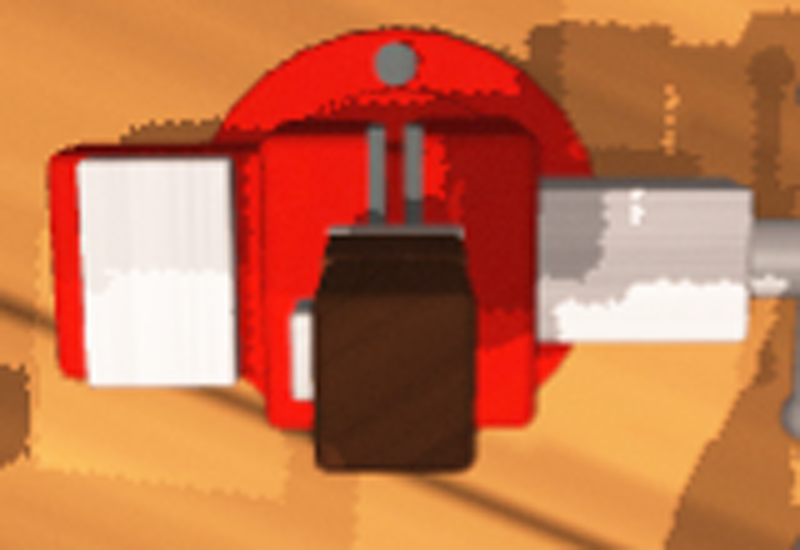

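View pics/w2c.png

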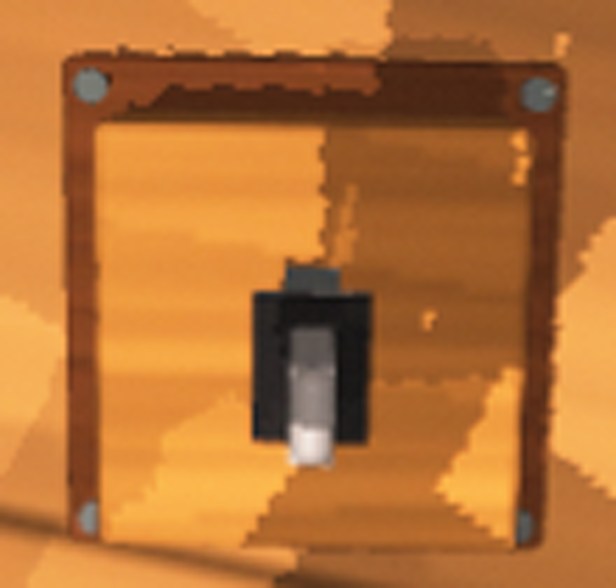

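```bash
python3 -c "
import cv2,numpy as np
a=cv2.imread('pics/w2.png')[222:292,140:490];cv2.imwrite('pics/f.png',cv2.resize(a,None,fx=2.28,fy=2.28*2,interpolation=0))
g=cv2.imread('pics/w2.png').astype(int)
for n in ('w1','w2'):
  g=cv2.imread('pics/%s.png'%n).astype(int).sum(2)
  for r in (234,236,240,245,250): print(n,r,g[r,226:240],g[r,388:404])
"
```

```text
w1 234 [110 100  92 272 207  85  53 224 431 445 443 445 442 440] [308 302 287 244 291 449 540 375 131  52 171 295 182  98 108 106]
w1 236 [ 98  94  78  48  55  50  44 134 439 451 451 451 451 448] [306 310 269 275 431 536 549 346  87  43  48  51  69  90  97 102]
w1 240 [ 55  53  48  43  46  40  43  40 443 464 466 467 464 460] [281 271 378 515 551 550 539 295  54  52  48  44  46  48  48  77]
w1 245 [ 50  46  41  40  50  48  37  45 279 435 454 452 459 454] [400 517 552 543 539 530 447 212  49  45  44  42  40  35  46  40]
w1 250 [ 49  46  47  50  40  46  45  50 159 393 430 427 433 438] [546 539 530 532 528 513 299  75  45  42  46  41  41  44  51  45]
w2 234 [107 108  96 276 211  78  53 229 448 466 465 465 460 464] [347 342 343 343 342 347 344 239  97  50 176 303 183 104 103 102]
w2 236 [ 96  94  79  54  51  49  42 133 440 461 462 462 459 461] [311 319 325 329 338 344 344 217  68  43  55  53  76  99  98 100]
w2 240 [ 58  52  54  48  48  40  43  37 424 452 452 456 456 453] [191 190 176 177 217 231 274 167  40  47  44  46  46  52  46  72]
w2 245 [ 36  46  48  44  40  50  36  44 254 396 412 418 423 440] [406 454 454 454 453 446 375 183  52  48  40  43  53  48  45  49]
w2 250 [ 46  48  42  48  41  46  42  48 167 419 440 448 443 442] [471 472 473 472 471 471 287  80  41  43  49  43  47  43  48  48]
```

View pics/f.png

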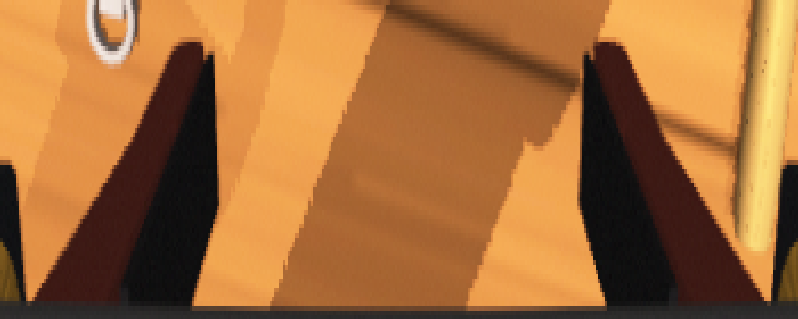

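```bash
cat > e.py <<'E'
from h import *
from math import pi,cos,sin
for i,(c,y,z) in enumerate([((.5075,-.169),.215,.20),((.5012,.1648),.402,.262)]):
    if i==1: manip.move_l([.47,-.15,.262],speed=.2)
    manip.move_pose([c[0]-.048*cos(y),c[1]-.048*sin(y),z],[pi,0,y]); manip.sleep(.3)
    o=sensors.get_obs();print(o['clock'],o['ee_pos'],o['tool_rot'],o['wrist_force'])
    p,T=wrist(); n='w%d'%(i+3); save(p,n+'.png'); np.save(n+'T.npy',T)
    r0,c0=np.round(proj(p,[*c,.203 if i else .135],T)).astype(int); print(r0,c0)
    r1,c1=max(r0-65,0),max(c0-75,0)
    im=cv2.imread('pics/%s.png'%n)[r1:r0+35,c1:c0+75]; cv2.imwrite('pics/%sc.png'%n,cv2.resize(im,None,fx=5,fy=5,interpolation=2)); print(r1,c1)
E
python3 e.py
```

```text
5.6917 [ 0.46163833 -0.17928308  0.20158977] [ 3.14021465e+00 -2.01341688e-03  2.15584813e-01] [0.14182663 0.34571594 0.42106255]
155 314
90 239
7.6833 [0.45729887 0.14526221 0.2619971 ] [3.14149260e+00 1.94353570e-05 4.00510088e-01] [-1.49677384e-04 -2.72973364e-01  4.28592946e-01]
154 313
89 238
```

View pics/w3c.png

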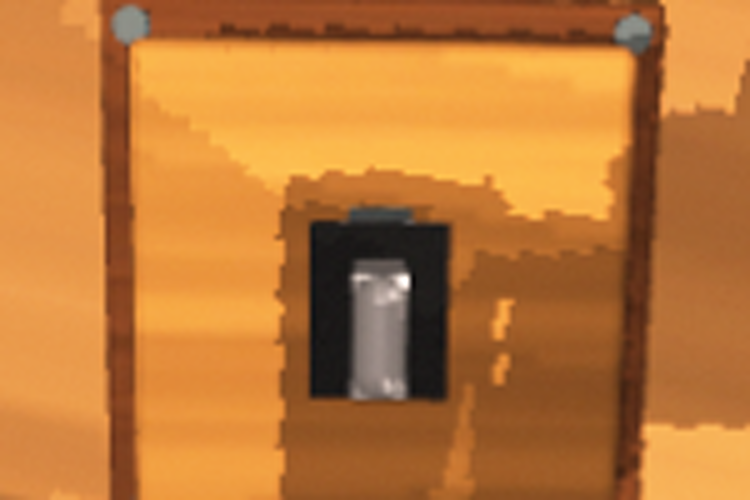

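View pics/w4c.png

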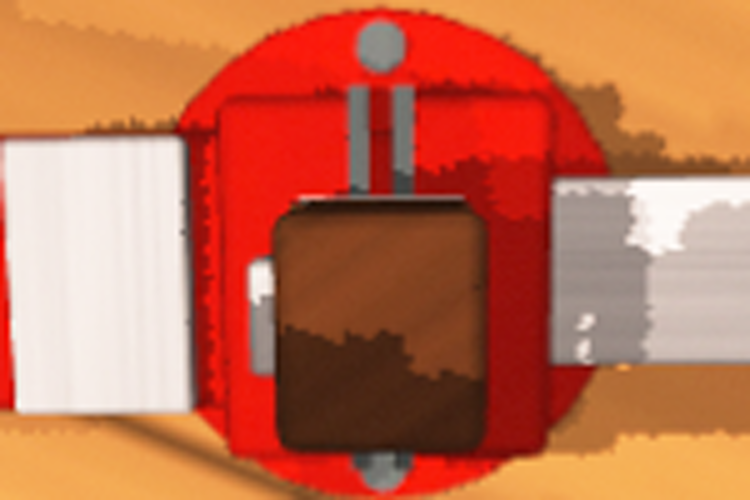

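```bash
cat > f.py <<'E'
from h import *
K=np.array([[317.89235979,0,314.2267381],[0,317.89235979,204.21531333],[0,0,1]]);P=dict(K=K,k1=-0.0648429315990828)
def loc(n,off,c,z):
    T=np.load(n+'T.npy').copy(); 
    yaw=.2156 if n=='w3' else .4005
    T[:3,3]-=.001*np.array([np.sin(yaw),-np.cos(yaw),0])
    return atz(P,(off[0]+c[1]/5-.4,off[1]+c[0]/5-.4),z,T)
n='w4';o=(89,238)
C=[loc(n,o,c,.203) for c in [(272,207),(488,207),(488,453),(274,453)]];print('H',np.mean(C,0),[np.linalg.norm(C[i]-C[i-1]).round(4) for i in range(4)])
n='w3';o=(90,239)
for z in (.116,.125,.13,.135,.141,.148):
    C=[loc(n,o,c,z) for c in [(350,266),(410,266),(408,399),(350,399)]];print('T',z,np.mean(C,0),[np.linalg.norm(C[i]-C[i-1]).round(4) for i in range(4)])
for z in (.07,.08,.09,.095,.1):
    C=[loc(n,o,c,z) for c in [(310,223),(450,223),(448,398),(310,398)]];print('bol',z,np.mean(C,0),[np.linalg.norm(C[i]-C[i-1]).round(4) for i in range(4)])
a,b=loc(n,o,(131,40),.058),loc(n,o,(637,42),.058);print('blocktop',a,b,np.linalg.norm(a-b),np.arctan2(*((a-b)[1::-1]))-np.pi/2, (a+b)/2-.0475*np.array([np.cos(.213),np.sin(.213),0]))
E
python3 f.py
```

```text
H [0.50068829 0.16485548 0.203     ] [np.float64(0.034), np.float64(0.0294), np.float64(0.034), np.float64(0.0302)]
T 0.116 [ 0.50472342 -0.16907416  0.116     ] [np.float64(0.0206), np.float64(0.0092), np.float64(0.0206), np.float64(0.0091)]
T 0.125 [ 0.50558125 -0.16886614  0.125     ] [np.float64(0.0199), np.float64(0.0089), np.float64(0.0199), np.float64(0.0088)]
T 0.13 [ 0.50605782 -0.16875057  0.13      ] [np.float64(0.0194), np.float64(0.0087), np.float64(0.0194), np.float64(0.0086)]
T 0.135 [ 0.50653439 -0.168635    0.135     ] [np.float64(0.019), np.float64(0.0085), np.float64(0.019), np.float64(0.0084)]
T 0.141 [ 0.50710628 -0.16849632  0.141     ] [np.float64(0.0185), np.float64(0.0083), np.float64(0.0185), np.float64(0.0082)]
T 0.148 [ 0.50777348 -0.16833453  0.148     ] [np.float64(0.0179), np.float64(0.008), np.float64(0.0179), np.float64(0.0079)]
bol 0.07 [ 0.50420263 -0.16929462  0.07      ] [np.float64(0.0319), np.float64(0.0254), np.float64(0.0319), np.float64(0.0257)]
bol 0.08 [ 0.50502448 -0.16909212  0.08      ] [np.float64(0.0309), np.float64(0.0245), np.float64(0.0309), np.float64(0.0248)]
bol 0.09 [ 0.50584633 -0.16888962  0.09      ] [np.float64(0.0298), np.float64(0.0237), np.float64(0.0298), np.float64(0.0239)]
bol 0.095 [ 0.50625726 -0.16878837  0.095     ] [np.float64(0.0292), np.float64(0.0232), np.float64(0.0292), np.float64(0.0235)]
bol 0.1 [ 0.50666819 -0.16868712  0.1       ] [np.float64(0.0287), np.float64(0.0228), np.float64(0.0287), np.float64(0.023)]
blocktop [ 0.54229744 -0.11402655  0.058     ] [ 0.56189498 -0.20545617  0.058     ] 0.09350635602306187 0.21115058706616563 [ 0.50566965 -0.16978253  0.058     ]
```

Close crops confirm the choice: a brown handle with a steel button on its left, and the tang centred on its bolster. I'll grasp now.

```bash
cat > g.py <<'E'
from h import *
from math import pi
x,y=.5007,.1649; R=[pi,0,.402]
manip.move_l([x,y,.262],R,speed=.15)
manip.move_l([x,y,.149],R,speed=.08); manip.sleep(.3)
o=sensors.get_obs();print(o['clock'],o['ee_pos'],o['tool_rot'],o['wrist_force'],o['moment'],o['gripper_width'])
hand.grab()
for _ in range(2):
    o=sensors.get_obs();print(o['clock'],o['ee_pos'],o['tool_rot'],o['wrist_force'],o['moment'],o['gripper_width']); manip.sleep(.2)
p,T=wrist(); save(p,'w5.png')
E
python3 g.py
```

```text
10.0583 [0.50078587 0.16490644 0.14918006] [ 3.14152159e+00 -3.06793165e-04  4.01979071e-01] [-0.45795879 -0.25388674 -0.17204238] [0.02685828 0.16739094 0.00362311] 0.08831415216645255
10.9833 [0.50059852 0.16480354 0.14872012] [3.14151034e+00 5.25622220e-04 4.01925457e-01] [-0.12519345  0.04278319 -2.18500445] [-0.04185597  0.16585173  0.00950428] 0.02966321547568086
11.1833 [0.50065373 0.16485907 0.14886189] [-3.14158663e+00  2.58075227e-04  4.01977454e-01] [-0.26957719 -0.12285557 -0.74550752] [-0.06898608  0.11888286 -0.03454205] 0.0299072062620784
```

View pics/w5.png

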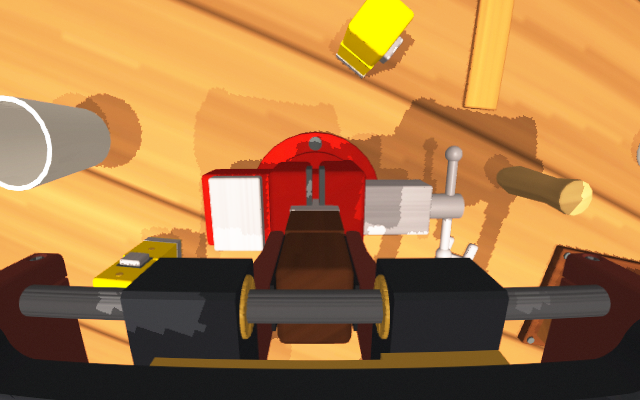

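The grip is square on the handle. Its width reads 29.9 mm, so the button is flush, and the side force is near zero. I'll lift slowly and watch the force.

```bash
cat > i.py <<'E'
from h import *
from math import pi
x,y=.5007,.1649; R=[pi,0,.402]
for z,s in ((.1505,.01),(.1525,.01),(.157,.02),(.17,.03)):
    manip.move_l([x,y,z],R,speed=s)
    o=sensors.get_obs();print(o['clock'],o['ee_pos'],o['wrist_force'],o['gripper_width'])
    if np.abs(o['wrist_force']-[-.27,-.12,-.7])[2]>7: print('STOP'); break
else:
    manip.move_l([x,y,.225],R,speed=.05); manip.sleep(.2)
    o=sensors.get_obs();print(o['clock'],o['ee_pos'],o['wrist_force'],o['moment'],o['gripper_width'])
    p,T=wrist(); save(p,'w6.png'); p=read_camera('scene'); save(p,'s6.png')
    im=cv2.imread('pics/s6.png')[100:260,220:440]; cv2.imwrite('pics/s6c.png',cv2.resize(im,None,fx=3.6,fy=3.6,interpolation=2))
E
python3 i.py
```

```text
11.7333 [0.50075942 0.16490703 0.15067069] [ 0.21348603  1.1834039  -2.02408686] 0.030085649959167328
12.0833 [0.50075136 0.16490299 0.15264072] [ 0.15467604 -0.11823688 -1.0880794 ] 0.029616262571433186
12.4583 [0.50082264 0.16493613 0.15729134] [ 0.0597532  -0.02491803 -0.88559102] 0.029894338553339544
13.0417 [0.50077127 0.16491966 0.1701438 ] [-0.103725    0.45240471 -1.04462519] 0.03004709828457258
14.4917 [0.50059576 0.16487247 0.22467537] [-0.52169756 -0.51750018 -0.88397364] [-0.08850548  0.15574268  0.00832138] 0.030251407592328562
```

View pics/s6c.png

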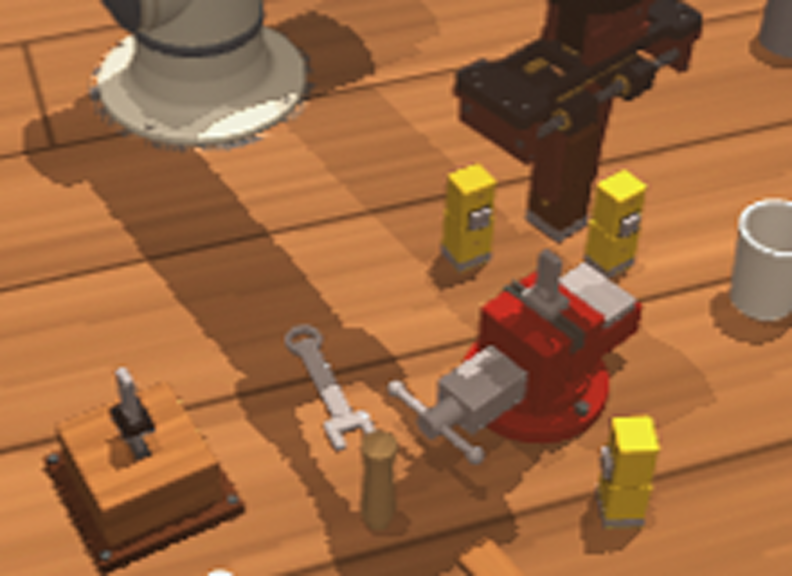

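View pics/w6.png

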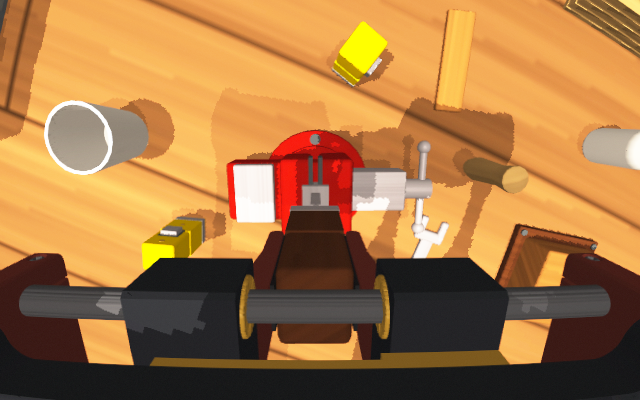

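The handle is off the vise's tang, with its underside at about 0.184 m. I'll carry it over the block.

```bash
cat > j.py <<'E'
from h import *
from math import pi
x,y=.5063,-.1687; R=[pi,0,.2125]
manip.move_l([.5007,.1649,.235],speed=.08)
manip.move_l([x,y,.235],R,speed=.16)
manip.move_l([x,y,.198],R,speed=.06); manip.sleep(.3)
o=sensors.get_obs();print(o['clock'],o['ee_pos'],o['tool_rot'],o['wrist_force'],o['moment'],o['gripper_width'])
p,T=wrist(); save(p,'w7.png'); np.save('w7T.npy',T)
im=p['image'][160:260,250:380,::-1]; cv2.imwrite('pics/w7c.png',cv2.resize(im,None,fx=6,fy=6,interpolation=2))
p=read_camera('scene'); save(p,'s7.png')
im=cv2.imread('pics/s7.png')[140:260,200:320]; cv2.imwrite('pics/s7c.png',cv2.resize(im,None,fx=5,fy=5,interpolation=2))
E
python3 j.py
```

```text
18.1667 [ 0.5064465  -0.1687587   0.19838609] [ 3.14123664e+00 -5.52262654e-04  2.12510018e-01] [-0.68232116 -0.40745992 -0.53507507] [0.0088303  0.15391048 0.0484006 ] 0.030044638748527402
```

View pics/s7c.png

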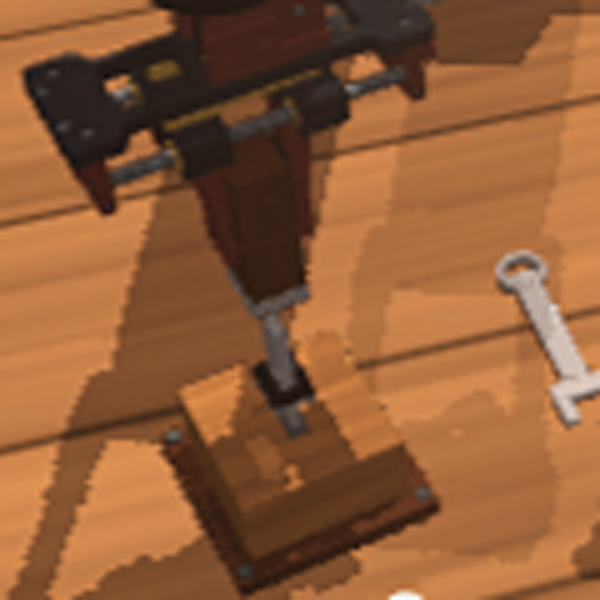

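View pics/w7c.png

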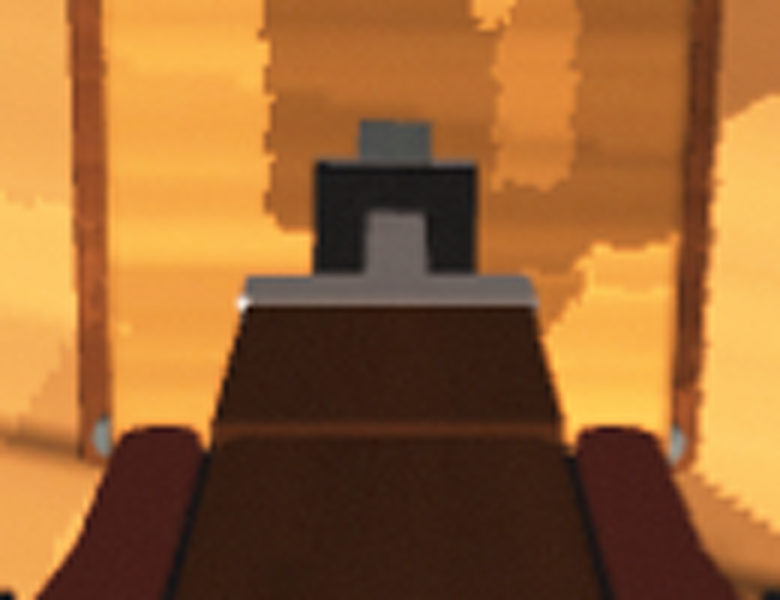

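```bash
cat > k.py <<'E'
import cv2,numpy as np
g=cv2.imread('pics/w7.png').astype(float).sum(2)
gb=cv2.imread('pics/w7.png').astype(float)
def edges(r,a,b):
    s=gb[r,a:b]; d=np.linalg.norm(np.diff(s,axis=0),axis=1)
    return d
for r in (182,184,190,192,194,198,200,202,204,206,207,208,209,210,212,215,218,222,226,230,231,234,240,250):
    d=np.linalg.norm(np.diff(gb[r],axis=0),axis=1)
    out=[]
    for lo,hi in ((270,314),(315,360)):
        idx=[i for i in range(lo,hi) if d[i]>45]
        # cluster centroid
        cl=[]
        for i in idx:
            if cl and i-cl[-1][-1]<=1: cl[-1].append(i)
            else: cl.append([i])
        out.append([round(float((np.array(c)*d[c]).sum()/d[c].sum())+.5,2) for c in cl])
    print(r,out)
E
python3 k.py
```

```text
182 [[293.5, 309.5], [321.5]]
184 [[293.5, 309.5], [321.5]]
190 [[294.5, 301.9], [329.07]]
192 [[293.5, 301.9], [329.07]]
194 [[293.5, 301.93], [329.08]]
198 [[296.5, 301.94, 310.5], [320.5, 329.01]]
200 [[301.94, 310.5], [320.5, 329.01]]
202 [[301.72, 310.5], [320.5, 329.0]]
204 [[301.71, 310.5], [320.5, 329.02, 345.5]]
206 [[290.5], [337.5]]
207 [[290.5], [338.5, 347.5]]
208 [[290.09], [338.5, 346.5]]
209 [[290.04], [346.5]]
210 [[290.11], [339.5]]
212 [[289.84], [338.95, 343.5]]
215 [[289.07], [339.96]]
218 [[288.11], [340.09]]
222 [[287.1], [341.51]]
226 [[285.92], [342.53]]
230 [[284.74], [343.45]]
231 [[271.5, 273.5, 281.84, 284.74], [343.45, 346.5, 348.5, 356.12]]
234 [[283.84], [345.02, 359.5]]
240 [[], []]
250 [[], []]
```

```bash
cat > l.py <<'E'
from h import *
K=np.array([[317.89235979,0,314.2267381],[0,317.89235979,204.21531333],[0,0,1]]);P=dict(K=K,k1=-0.0648429315990828)
g=cv2.imread('pics/w7.png').astype(float)
for c in (306,315,325):
    print(c,[(r,g[r,c].astype(int).tolist()) for r in list(range(178,212))] if c==315 else [(r,int(g[r,c].sum())) for r in range(184,212)])
T=np.load('w7T.npy'); yw=.2125; tx=np.array([np.cos(yw),np.sin(yw),0])
ee=np.array([.50645,-.16876,.19839])
for z in (.157,.1574): print('foot front pred row',proj(P,ee*[1,1,0]+[0,0,z]+.017*tx,T))
D=T[:3,:3].T
for z in (.085,.088,.09,.092,.095):
    # bolster front edge row 187.2 -> tool x; width
    q=atz(P,(187.0,315),z,T); d=(q-T[:3,3])@T[:3,2]; q2=atz(P,(194.7,315),z,T)
    print(z,'bol front x rel',(q-ee)@tx-.015,'tang',(q2-ee)@tx-.009,'width',27.12*d/318)
E
python3 l.py
```

```text
306 [(184, 309), (185, 312), (186, 284), (187, 178), (188, 68), (189, 91), (190, 86), (191, 83), (192, 86), (193, 84), (194, 83), (195, 85), (196, 82), (197, 86), (198, 79), (199, 83), (200, 84), (201, 84), (202, 87), (203, 89), (204, 86), (205, 169), (206, 298), (207, 297), (208, 291), (209, 309), (210, 311), (211, 97)]
315 [(178, [44, 98, 165]), (179, [48, 90, 148]), (180, [64, 80, 95]), (181, [77, 81, 80]), (182, [75, 79, 80]), (183, [77, 81, 81]), (184, [76, 81, 77]), (185, [76, 80, 78]), (186, [74, 79, 81]), (187, [57, 60, 67]), (188, [23, 23, 25]), (189, [28, 28, 31]), (190, [29, 30, 32]), (191, [27, 29, 32]), (192, [27, 27, 31]), (193, [27, 28, 31]), (194, [35, 37, 41]), (195, [67, 70, 77]), (196, [94, 98, 108]), (197, [93, 97, 106]), (198, [92, 98, 107]), (199, [95, 99, 111]), (200, [94, 98, 109]), (201, [95, 101, 110]), (202, [93, 99, 110]), (203, [94, 100, 108]), (204, [96, 100, 109]), (205, [92, 97, 108]), (206, [94, 98, 109]), (207, [93, 95, 106]), (208, [94, 97, 108]), (209, [97, 102, 115]), (210, [93, 100, 120]), (211, [18, 29, 54])]
325 [(184, 298), (185, 301), (186, 3
[... 173 characters left out ...]
02, 90), (203, 84), (204, 86), (205, 173), (206, 301), (207, 298), (208, 296), (209, 315), (210, 315), (211, 99)]
foot front pred row [204.10391859 314.38614475]
foot front pred row [204.2530363  314.38668104]
0.085 bol front x rel -0.000704893709720468 tang -0.0016753779328311782 width 0.023956493859537957
0.088 bol front x rel -0.00011186207186477531 tang -0.0010065738448120209 width 0.02369607547554053
0.09 bol front x rel 0.000283492353372352 tang -0.0005607044527992499 width 0.023522463219542242
0.092 bol front x rel 0.0006788467786095938 tang -0.00011483506078647891 width 0.02334885096354395
0.095 bol front x rel 0.001271878416465283 tang 0.0005539690272326776 width 0.02308843257954652
```

In the wrist view, the tang's midline (col 315.5) sits about 1.3 px right of the handle's midline (col 314.2). That is roughly 1.2 mm along the jaw axis. I'll correct it and look again.

```bash
cat > m.py <<'E'
from h import *
from math import pi
x,y=.5066,-.1699; R=[pi,0,.2125]
manip.move_l([x,y,.198],R,speed=.02); manip.sleep(.4)
o=sensors.get_obs();print(o['clock'],o['ee_pos'],o['tool_rot'],o['wrist_force'],o['moment'],o['gripper_width'])
p,T=wrist(); save(p,'w7.png'); np.save('w7T.npy',T)
im=p['image'][160:260,250:380,::-1]; cv2.imwrite('pics/w8c.png',cv2.resize(im,None,fx=6,fy=6,interpolation=2))
E
python3 m.py; python3 k.py
```

```text
18.9167 [ 0.50660247 -0.16988153  0.19800699] [ 3.14157154e+00 -5.92060375e-06  2.12527912e-01] [-0.31748055 -0.97984743 -0.28687089] [0.00412478 0.11894906 0.00326419] 0.029739201579632717
182 [[294.5, 308.5], [320.5]]
184 [[294.5, 308.5], [320.5]]
190 [[295.5, 300.5], [328.03]]
192 [[294.5, 300.5], [328.02]]
194 [[294.5, 300.5], [328.02]]
198 [[296.5, 300.5, 309.09], [319.12, 327.91]]
200 [[300.5, 309.13], [319.5, 327.9]]
202 [[300.5, 309.04], [319.5, 327.92, 347.05]]
204 [[300.5, 309.04], [319.5, 327.93]]
206 [[290.5], [337.97]]
207 [[290.5], [338.5, 345.5]]
208 [[290.1], [338.5, 345.05]]
209 [[289.5], [345.5]]
210 [[289.89], [339.5]]
212 [[289.5], [338.95, 342.5]]
215 [[289.08], [339.88]]
218 [[288.11], [340.1]]
222 [[287.1], [341.51, 359.5]]
226 [[285.93], [342.54, 359.5]]
230 [[284.75], [343.46, 359.5]]
231 [[271.5, 273.5, 281.83, 284.74], [343.44, 346.5, 348.5, 356.12]]
234 [[283.84], [345.01, 359.5]]
240 [[], []]
250 [[], []]
```

View pics/w8c.png

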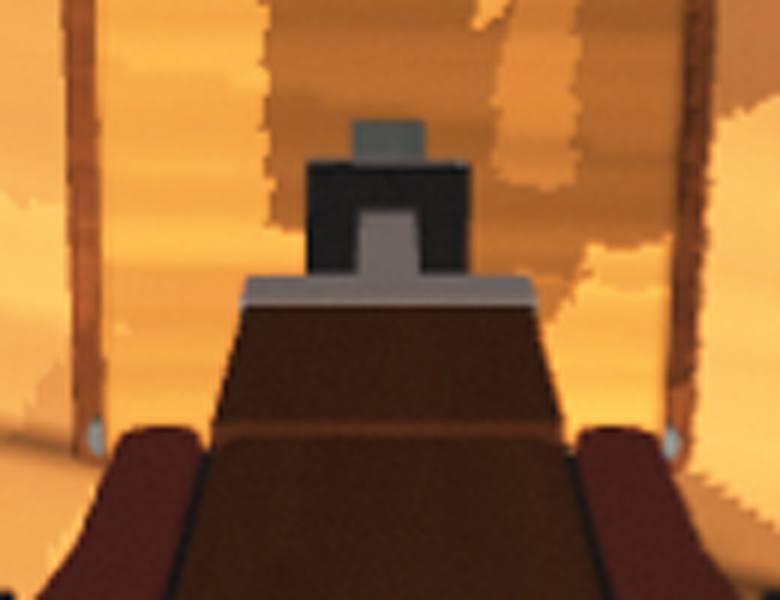

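```bash
cat > n.py <<'E'
from h import *
from math import pi
x,y=.5066,-.1699; R=[pi,0,.2125]
b=sensors.get_obs()['wrist_force']; z=.198
while z>.105:
    z-= .003 if z>.142 else .0015
    manip.move_l([x,y,z],R,speed=.025 if z>.142 else .015)
    o=sensors.get_obs(); f=o['wrist_force']-b
    print(round(o['clock'],2),round(z,4),(o['ee_pos']*1e4).round(0)/1e4,f.round(1),o['gripper_width'].round(4))
    if f[2]>4 or np.hypot(*f[:2])>6: print('STOP');break
o=sensors.get_obs();print(o['ee_pos'],(o['wrist_force']-b).round(2),o['moment']); np.save('b.npy',b)
E
python3 n.py
```

```text
Traceback (most recent call last):
  File "n.py", line 9, in <module>
    print(round(o['clock'],2),round(z,4),(o['ee_pos']*1e4).round(0)/1e4,f.round(1),o['gripper_width'].round(4))
                                                                                   ^^^^^^^^^^^^^^^^^^^^^^^^
AttributeError: 'float' object has no attribute 'round'
```

```bash
sed -i "s/o\['gripper_width'\].round(4)/round(o['gripper_width'],4)/; s/z=.198/z=.195/" n.py; python3 n.py
```

```text
19.5 0.192 [ 0.5065 -0.1699  0.1917] [ 0.9  0.5 -0.1] 0.0301
19.77 0.189 [ 0.5065 -0.1699  0.1887] [-0.6 -0.2  0. ] 0.0301
20.03 0.186 [ 0.5065 -0.1698  0.1857] [ 0.2  0.4 -0.7] 0.0302
20.3 0.183 [ 0.5065 -0.1699  0.1827] [-0.1  1.2  0. ] 0.0297
20.57 0.18 [ 0.5065 -0.1699  0.1797] [-0.4  0.7  0.6] 0.0301
20.83 0.177 [ 0.5065 -0.1699  0.1767] [ 0.1  0.6 -0.6] 0.0299
21.1 0.174 [ 0.5065 -0.1699  0.1737] [0.5 0.7 0.5] 0.0296
21.37 0.171 [ 0.5065 -0.1699  0.1707] [0.2 0.5 0. ] 0.0299
21.63 0.168 [ 0.5065 -0.1698  0.1677] [ 0.1  0.8 -0.3] 0.0301
21.9 0.165 [ 0.5065 -0.1699  0.1647] [0.  0.3 0.3] 0.0294
22.17 0.162 [ 0.5065 -0.1699  0.1617] [ 0.7  0.3 -0.3] 0.03
22.43 0.159 [ 0.5065 -0.1699  0.1587] [0.4 0.3 0.5] 0.0298
22.7 0.156 [ 0.5065 -0.1698  0.1557] [-0.4 -0.2  0.7] 0.0299
22.97 0.153 [ 0.5065 -0.1699  0.1527] [-0.1  0.5  1.6] 0.0298
23.23 0.15 [ 0.5065 -0.1699  0.1497] [-0.4 -0.1  0.1] 0.0298
23.5 0.147 [ 0.5065 -0.1699  0.1467] [-0.7  0.9  1.7] 0.03
23.77 0.144 [ 0.5065 -0.1699  0.1437] [-0.5  0.4  0.3] 0.0298
24.12 0.141 [ 0.5065 -0.1699  0.1408] [0.7 0.8 0.1] 0.0298
24.37 0.1395 [ 0.5065 -0.1699  0.1394] [ 0.6 -0.5 -0.1] 0.0295
24.62 0.138 [ 0.5065 -0.1699  0.1378] [-0.1  1.3  0.3] 0.03
24.87 0.1365 [ 0.5065 -0.1699  0.1363] [-0.3 -0.3  0.4] 0.0297
25.12 0.135 [ 0.5065 -0.1699  0.1348] [-0.4  0.5  0.2] 0.0298
25.37 0.1335 [ 0.5065 -0.1699  0.1334] [1.1 1.3 0.2] 0.0301
25.62 0.132 [ 0.5065 -0.1699  0.1318] [0.9 0.3 0.4] 0.0296
25.87 0.1305 [ 0.5065 -0.1699  0.1303] [ 0.3 -0.3  0.8] 0.0299
26.12 0.129 [ 0.5067 -0.1699  0.1297] [-0.9  0.5  4.1] 0.0295
STOP
[ 0.50674226 -0.16994657  0.12969093] [-0.94  0.47  4.09] [0.05249038 0.36953284 0.07443901]
```

The handle slid on freely and met the stop with its underside near 0.089 m, matching the seen bolster. I'll press a little further to seat it.

```bash
cat > q.py <<'E'
from h import *
from math import pi
x,y=.5066,-.1699; R=[pi,0,.2125]; b=np.load('b.npy'); z=.129
while z>.124:
    manip.sleep(.15); o=sensors.get_obs(); f=o['wrist_force']-b
    print(round(o['clock'],2),round(z,4),o['ee_pos'].round(4),f.round(1),round(o['gripper_width'],4))
    if f[2]>8.5: break
    z-=.0005; manip.move_l([x,y,z],R,speed=.005)
E
python3 q.py
```

```text
26.27 0.129 [ 0.5067 -0.17    0.1295] [-0.8  1.1  4.7] 0.03
26.67 0.1285 [ 0.5068 -0.1699  0.1292] [-2.4  0.8  6.2] 0.03
27.07 0.128 [ 0.5067 -0.17    0.1289] [-1.9  1.4  7.7] 0.0298
27.47 0.1275 [ 0.5068 -0.17    0.1288] [-2.2  0.8  8.8] 0.0303
```

```bash
cat > r.py <<'E'
from h import *
from math import pi
x,y=.5066,-.1699; R=[pi,0,.2125]
hand.open_gripper(); manip.sleep(.3)
o=sensors.get_obs();print(o['clock'],o['ee_pos'],o['wrist_force'],o['gripper_width'])
manip.move_l([x,y,.25],R,speed=.08)
t=.048; manip.move_l([x-.047,y-.010,.25],R,speed=.1); manip.sleep(.2)
p,T=wrist(); save(p,'w9.png'); print(sensors.get_obs()['clock'],sensors.get_obs()['ee_pos'])
im=p['image'][90:230,220:400,::-1]; cv2.imwrite('pics/w9c.png',cv2.resize(im,None,fx=4.2,fy=4.2,interpolation=2))
np.save('w9T.npy',T)
p=read_camera('scene'); save(p,'s9.png')
im=cv2.imread('pics/s9.png')[140:260,200:350]; cv2.imwrite('pics/s9c.png',cv2.resize(im,None,fx=5,fy=5,interpolation=2))
E
python3 r.py
```

```text
28.7667 [ 0.50659814 -0.16991677  0.12749669] [-0.2024316  -0.80143658 -0.56565137] 0.08803407025039625
31.3333 [ 0.4599241  -0.17976107  0.24975801]
```

View pics/w9c.png

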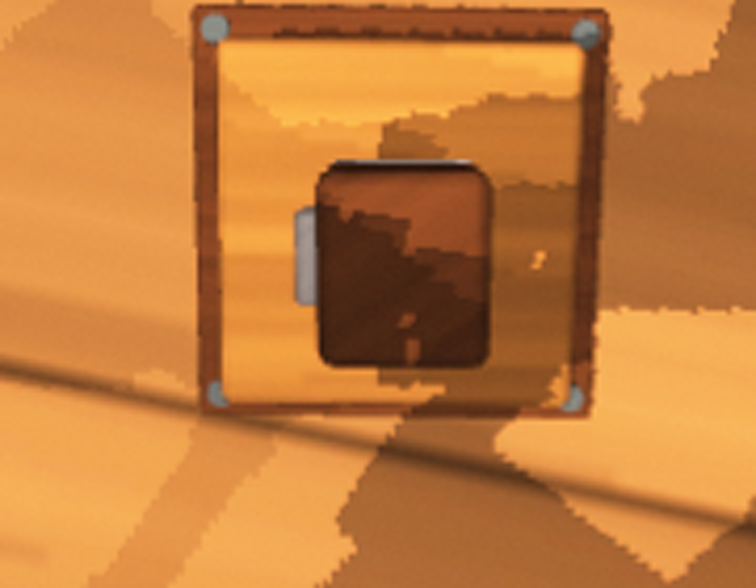

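View pics/s9c.png

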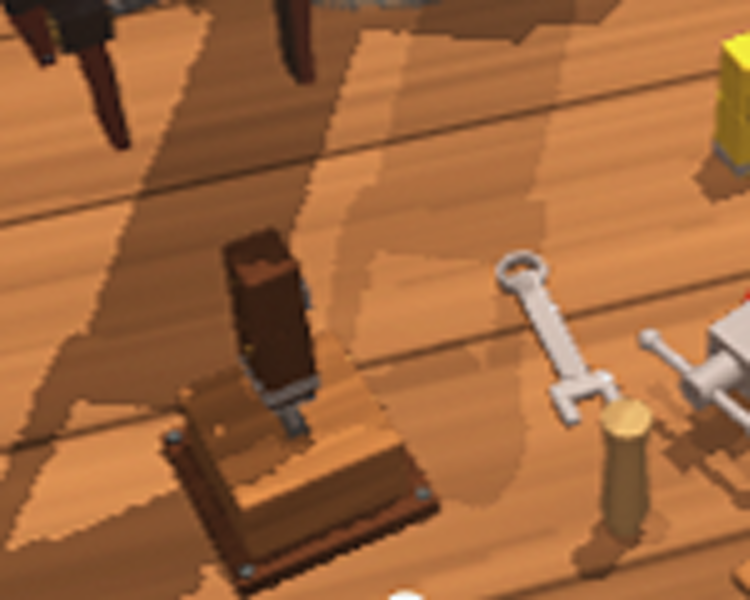

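The handle stands upright and seated on the block. Its button stands out on the left as far as it did at the start, and the gripper is clear. I'm handing in.

```bash
python3 -c "
from h import *
workorder.hand_in(); print(sensors.get_obs()['clock'])"
```

```text
the job is handed in; nothing more can be done
the job is handed in; nothing more can be done
```

The brown handle is now clipped upright on the block's tang with its button out, and I handed the job in at about 31 s of the 58 s allowed. No verdict is reported.

- **Taking it off:** I gripped level with the button (grip width 29.9 mm, so the button was flush). The handle lifted with no more than about 2 N showing at the wrist, to about 76 mm above where it had sat, as measured at the tool.
- **Lining up:** The wrist camera, with the handle held over the tang, disagreed with my earlier position fix by about 1.2 mm along the jaw axis. I corrected for that before lowering, and the midlines then agreed to within about 0.1 pixel. Along the other direction my estimates of the tang position spread by about 1 mm. I made no correction there, and it went on without jamming.
- **Seating:** It slid down with under 2 N until it met the stop, with the underside about 89 mm above the bench. I pressed it home with about 9 N and let go.
- **Last checks:** After release, the wrist and scene pictures show the handle upright, the button as far out as at the start and the gripper clear. I saw no disturbance to the things in the frame, but I did not measure the bench items against their starting positions. I judged the button from the picture only and did not tug-test the catch.

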